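# Cover the sugar jar, then open the push-and-turn cleaner bottle

## Robot

A 6-joint arm with a two-finger parallel gripper is mounted at the origin on the work surface. World frame = base frame: x ahead of the robot, y to its left, z up, the work surface at z = 0. Lengths are in mm, angles in rad, forces in N, time in s.
With the tool pointing down it reaches from about 400 to 925 mm from the base axis. Payload 12.5 kg.
Tool frame: the origin (TCP) lies on the mounting face of the last link; the fingertips stand 190 mm ahead of it and the grasp point (between the pads) lies 171 mm ahead of it; z points along the fingers, y is the line along which they close (so a half turn about z gives the same grasp; the last joint's range is limited). The gripper opens to 95 mm and grips with 3 to 60 N. Pads are 20 mm wide; open, the fingers measure 119 mm over their backs; the gripper's body (75 mm by 180 mm) begins 59 mm behind the grasp point.
Start: joints at [1.069, 0.491, 1.559, -0, 1.092, -0.106], TCP at [240.943, 576.69, 404.761] pointing down, gripper open.
Joint ranges: [-3.1, 3.1], [-0.84, 2.19], [0.05, 2.79], [-1.13, 4.28], [0.06, 2.93], [-2.69, 2.69]. Speed limits (rad/s): [2.22, 2.22, 2.79, 3.14, 3.14, 3.14].

## Interface

Orientations are given as a unit quaternion [w, x, y, z].
In Python, from workcell import bot, grab_frame, job, outline_of gives the robot as it stands.
- The arm moves only by the shell command python3 -m inch 'ROWS' [FORCE]. ROWS is JSON, a list of rows, each an object of numbers: "rx", "ry", "rz": the turn, a rotation vector about the tool's x, y, z in rad; "dx", "dy", "dz": the shift along the tool's x, y, z in cm; "jaw": the opening, from 0 (shut) to 1 (fully open). A call has 1 to 12 rows; each row shifts and turns the commanded pose from where the row before left it, along the tool's axes as they then stand; what a row does not reach is not made up. A row lasts 1/10 s, in which the tool goes at most 50 mm and 8.59 degrees, less where a joint would pass 70% of its speed; a pose out of reach is approached as far as the arm can. A call with a gripper value outside its range is refused whole. The fingers move at their own pace and stop on an object; FORCE is the grip in N (left out, the last holds). Time passes only in rows, so rows that do not move let the fingers close. It gives the time, the measured TCP pose, the force, the opening and the grip force at its end, in the units of the state.
- bot.state(): the state, without advancing time (a new reading comes with each control period).
- grab_frame(name): name is "scene" or "top" or "wrist"; returns a dict with "pixels" (420x560x3 uint8, blue, green, red), "fx", "fy", "cx", "cy" (pixels), "R" (3x3) and "t" (3): a world point X has camera coordinates R X + t. Camera axes: x right, y down, z forward; pixel columns grow to the right and rows downward; lengths in mm; the calibration is good to about 2 mm. A picture is of the moment at which its call begins. There is no depth.
- job.hand_in(): hands the job in; it is judged then, once.
Trained networks look in a picture, given as the dict that the camera call returned (one of the last four; its "shot" number tells which), for a name from the list of things; names that differ only in an ending like _2 or _b are one class to them, and where a whole thing is asked for, a point or a joint stands for the part that bears it (a point fixed in the world has none). Each returns a list of dicts, best first, with "p" (0 to 1); they miss things now and then, are a little off and sometimes report something else, mostly with a low value. They report only what shows in the picture. A call takes as long as a camera call.
- outline_of(picture, label): "pixels" (420x560 bool, what is visible of it) and "box" ([left, top, right, bottom] in pixels, round what is visible of it).
The state is a dict: "time": time; "qpos": joint angles; "joint_vel": joint speeds; "joint_efforts": joint torques, N m; "position": TCP position; "tcp_rot": TCP orientation; "wrist_force": force on the tool from outside, world axes, zero at the start; "torque": the same for the moment, N m; "opening": finger opening in mm; "finger_force": force on a finger pad.
Only numpy, scipy, OpenCV 4.12 (cv2) and the standard library are available. Lean on these libraries where they do the work, as an engineer would, in place of code of your own. Each camera call takes 0.05 s, during which the arm holds its last target. There are 200 camera calls.

## Task

Before the cleaner is opened, set the loose lid gently on the open sugar jar so that it sits seated and level, and let go of it. Then press the cleaner bottle's safety cap down, twist it counter-clockwise while it is down until it comes free, and lift it straight up; finish while still holding the cap, level and still in the gripper, about 8 cm above the mouth of the bottle. Leave the tumbler, the mug and the spoon where they are and do not shove the sugar jar about.

Things in the scene. Friction and masses are not known exactly. Their poses are not given: they have to be found in the camera images.
- bottle: White round cleaner bottle, 74 mm diameter, fixed in a round marble foot (104 mm diameter, 24 mm high) that cannot move. Origin at the centre of the foot's underside, on the work surface; z up along the axis. Shoulder slopes in from 90 to 106 mm height, then a 28 mm diameter neck; three small hooks on it (39 mm across, 118 to 138 mm height) hold the cap.
- mouth (a point): Centre of the bottle's mouth (top of the neck), 148 mm above the work surface, on the axis. Cap lock: pressed 5 mm or more, the cap turns counter-clockwise seen from above; past 45 degrees of turn its three lugs are clear of the hooks and it lifts straight off; a stop comes at about 80 degrees, so about 60 is right.
- cap_mid (a point): Grey round ribbed push-and-turn cap on the bottle: 52 mm diameter (53 over ribs), 32 mm high, 35 g, loose part. Point on its axis half-way up (16 mm below its top); z up. Closed, this point is 4 mm below the mouth (144 mm above the work surface) and the cap's lower edge 22 mm above the shoulder's top. Locked, it has about 6 degrees of turning play and 1.5 mm sideways play.
- press (a joint): How far the spring plug under the cap is pushed down, m: 0 with the cap closed at rest (spring 5 N, 1 N more per mm), 0.008 when the cap is pressed right down to its hard stop (13 N), -0.003 when the cap is off.
- jar_rim (a point): Centre of the open mouth of the sugar jar, level with its rim, 90 mm above the work surface. White ceramic jar, 90 mm outer and 80 mm inner diameter, 90 mm high, about 0.6 kg, standing loose, with sugar cubes low inside; z up.
- lid_knob (a point): Grip point on the lid's axis; z up. White ceramic disc, 98 mm diameter, 6 mm thick, upright wooden knob (24 mm diameter, 34 mm tall) on top, round plug (70 mm diameter, 6 mm deep) below; 0.2 kg. The point is 20 mm above the disc's top, 14 mm below the knob's top, 32 mm above the plug's underside. Starts lying on the work surface, knob up. Seated on the jar, this point is 26 mm above the rim.
- tumbler_mid (a point): Clear glass tumbler, 68 mm diameter, 100 mm high, bystander: point on its axis half-way up.
- mug_mid (a point): White ceramic mug, 72 mm diameter, 78 mm high, with a handle (the sugar jar has none), bystander: point on its axis half-way up.
- spoon_mid (a point): Long-handled kitchen spoon lying flat on the work surface near the robot, bystander: its origin point, at about its middle.

How it is judged:
By the outcome, as a careful person would: the job done as asked, in the order asked, and still so for the second after the job is handed in, while the arm keeps its last pose, push and grip.
It also fails if it takes over 61 s, if anything falls off the work surface, if the arm or the gripper's body presses on something with over 40 N, if the wrist force passes 120 N, or if a joint passes its speed limit or range.

## Working session

There is one attempt and no reset: what is moved stays moved. The work goes in short steps, Python scripts to look and compute and a shell command to move; the robot and the scene stay as the last step left them, time stands still between calls to the robot, and variables do not carry over. Pictures are saved under pics/ and viewed, at most 10 in all, crops included, and the job is handed in when it is done.

```bash
mkdir -p pics; ls; cat > h.py <<'E'
import numpy as np, cv2
from workcell import bot, grab_frame, job, outline_of
def save(f,n): cv2.imwrite('pics/'+n+'.png',f['pixels'])
def ray(f,u,v):
    R=np.array(f['R']);t=np.array(f['t'])
    d=R.T@np.array([(u-f['cx'])/f['fx'],(v-f['cy'])/f['fy'],1]);return -R.T@t,d
def at_z(f,u,v,z):
    o,d=ray(f,u,v);return o+d*(z-o[2])/d[2]
def proj(f,X):
    p=np.array(f['R'])@np.array(X)+np.array(f['t']);return np.array([f['fx']*p[0]/p[2]+f['cx'],f['fy']*p[1]/p[2]+f['cy']])
E
python3 - <<'E'
from h import *
np.set_printoptions(precision=1,suppress=True)
ps=[]
for c in ['scene','top']:
    f=grab_frame(c); save(f,c+'0'); ps.append(f['pixels'])
    o,_=ray(f,0,0); print(c,o,f['fx'],f['R'])
    for n in ['bottle','cap_mid','jar_rim','lid_knob','tumbler_mid','mug_mid','spoon_mid']:
        for r in outline_of(f,n)[:2]:
            b=r['box'];m=r['pixels'];v,u=np.nonzero(m)
            print(n,round(r['p'],2),b,u.mean().round(1),v.mean().round(1),m.sum(),at_z(f,u.mean(),v.mean(),0))
s=bot.state();print(s['time'],s['position'],s['tcp_rot'],s['opening'])
E
```

```text
pics
scene [ 965.3  511.5 1010.7] 537.0876426731752 [[-0.8  0.6  0. ]
 [ 0.5  0.7 -0.6]
 [-0.3 -0.5 -0.8]]
bottle 0.97 [230.9, 128.1, 273.2, 179.1] 252.5 156.1 1650 [ 531.6 -213.5    0. ]
cap_mid 0.58 [238.3, 111.6, 262.8, 136.5] 250.4 121.7 562 [ 472.3 -311.8   -0. ]
jar_rim 0.86 [237.0, 198.9, 278.5, 257.3] 258.2 229.0 2028 [637.4 -31.8   0. ]
jar_rim 0.66 [285.8, 167.9, 366.3, 206.7] 329.6 186.2 694 [435.  -32.8   0. ]
lid_knob 0.96 [364.3, 254.2, 411.7, 297.1] 388.7 272.5 1511 [474.3 216.5   0. ]
tumbler_mid 0.98 [295.1, 323.4, 333.2, 370.3] 311.9 347.7 1463 [704.1 251.4   0. ]
mug_mid 0.97 [154.8, 164.7, 190.6, 214.6] 174.7 188.8 1365 [ 734.3 -236.1    0. ]
spoon_mid 0.81 [286.5, 167.6, 367.2, 206.6] 328.6 186.8 619 [437.9 -32.7   0. ]
spoon_mid 0.67 [241.0, 110.3, 264.8, 134.6] 250.4 121.9 568 [ 472.8 -311.2    0. ]
top [ 399.8   14.  1059.1] 531.0199106179849 [[-0.  -1.   0. ]
 [-1.   0.  -0.2]
 [ 0.2 -0.  -1. ]]
bottle 0.97 [356.4, 232.0, 403.7, 281.7] 376.2 260.4 1579 [ 534.5 -188.1    0. ]
cap_mid 0.92 [377.2, 227.2, 412.6, 263.8] 394.8 245.1 875 [ 563.5 -228.4    0. ]
jar_rim 0.75 [258.5, 175.1, 304.3, 228.2] 282.0 200.8 2067 [666.8  -5.5   0. ]
lid_knob 0.94 [147.7, 271.4, 200.3, 325.3] 172.4 299.3 1978 [477.  220.4   0. ]
tumbler_mid 0.72 [118.2, 149.4, 159.1, 195.1] 140.2 171.8 1305 [743.1 286.2   0. ]
mug_mid 0.96 [348.1, 130.9, 402.0, 179.6] 378.2 154.9 1570 [ 756.2 -212.2    0. ]
spoon_mid 0.63 [278.8, 256.4, 310.4, 364.5] 297.4 319.2 1161 [426.7 -23.8   0. ]
0.8 [240.9 576.7 404.8] [0.  0.2 1.  0. ] 95.3325791237398
```

```bash
python3 - <<'E'
import cv2
for n,(a,b,c,d) in {'scene0':(130,90,430,390),'top0':(100,110,430,380)}.items():
    i=cv2.imread(f'pics/{n}.png')[b:d,a:c]; s=min(800/i.shape[1],600/i.shape[0]);cv2.imwrite(f'pics/{n}c.png',cv2.resize(i,None,fx=s,fy=s,interpolation=2)); print(s)
E
```

```text
2.0
2.2222222222222223
```

View pics/scene0c.png

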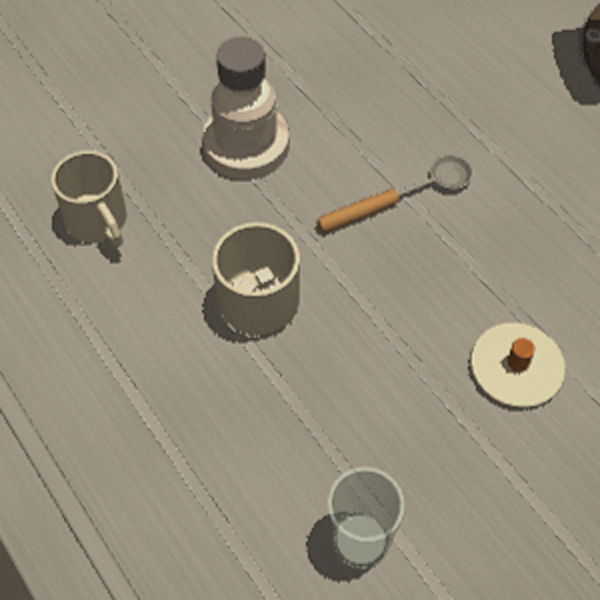

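View pics/top0c.png

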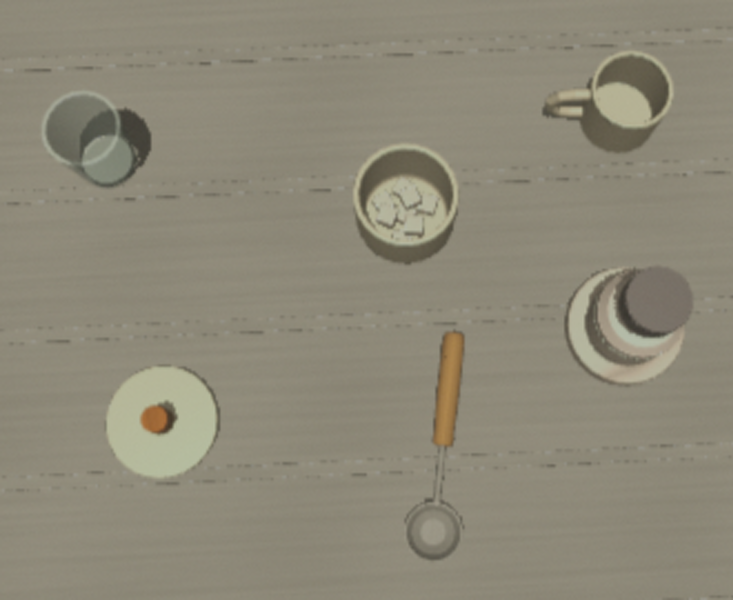

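The pictures show the lid (top crop ~(162,421)), jar with cubes (406,195), bottle and cap (658,300), spoon between the lid and the bottle, and the mug and tumbler clear of them. Next I fit the known solids to the outlines in both views.

```bash
cat >> h.py <<'E'
from scipy.optimize import minimize
A=np.linspace(0,2*np.pi,60)
def hull(f,xy,rings):
    P=[proj(f,[xy[0]+r*np.cos(a),xy[1]+r*np.sin(a),z]) for r,z in rings for a in A]
    return cv2.convexHull(np.float32(P))
def fit(views,x0,rings,z=None):
    "views: (frame,mask) list; xy (and z shift if z given) matching convex silhouettes"
    S=8
    def cost(x,vs=views):
        c=0
        for f,m in vs:
            im=np.zeros((420*2,560*2),np.uint8)
            rg=[(r,h+(x[2] if len(x)>2 else 0)) for r,h in rings]
            im=cv2.resize(im,None) 
            cv2.fillConvexPoly(im,np.int32(np.round(hull(f,x,rg)*2*16+8)),1,cv2.LINE_8,4)
            M=cv2.resize(m.astype(np.uint8),(1120,840),interpolation=0)
            c+=(im!=M).sum()/M.sum()
        return c
    x0=list(x0)+([0] if z else [])
    n=len(x0); sim=np.array([x0]+[np.array(x0)+8*np.eye(n)[i] for i in range(n)])
    r=minimize(cost,x0,method='Nelder-Mead',options=dict(initial_simplex=sim,xatol=.1,fatol=1e-5))
    return r.x,r.fun
E
python3 - <<'E'
from h import *
np.set_printoptions(precision=1,suppress=True)
F=[grab_frame(c) for c in ['scene','top']]
for n,x0,rings in [('cap_mid',(520,-205),[(26.3,128),(26.3,160)]),('jar_rim',(630,-5),[(45,0),(45,90)]),('lid_knob',(477,220),[(49,6),(49,12)]),('tumbler_mid',(700,265),[(34,0),(34,100)]),('bottle',(525,-188),[(52,0),(52,24)])]:
    V=[(f,outline_of(f,n)[0]['pixels']) for f in F]
    if n=='bottle':
        for f,m in V: v,u=np.nonzero(m)
    print(n,fit(V,x0,rings),[fit([v],x0,rings) for v in V])
E
```

```text
Traceback (most recent call last):
  File "h.py", line 31, in fit
    r=minimize(cost,x0,method='Nelder-Mead',options=dict(initial_simplex=sim,xatol=.1,fatol=1e-5))
  File "h.py", line 24, in cost
    im=cv2.resize(im,None)
cv2.error: OpenCV(4.12.0) /io/opencv/modules/imgproc/src/resize.cpp:4211: error: (-215:Assertion failed) inv_scale_x > 0 in function 'resize'
```

```bash
sed -i '/im=cv2.resize(im,None)/d;/^    S=8$/d' h.py
python3 - <<'E'
from h import *
np.set_printoptions(precision=1,suppress=True)
F=[grab_frame(c) for c in ['scene','top']]
for n,x0,rings in [('cap_mid',(520,-205),[(26.3,128),(26.3,160)]),('jar_rim',(630,-5),[(45,0),(45,90)]),('lid_knob',(477,220),[(49,6),(49,12)]),('tumbler_mid',(700,265),[(34,0),(34,100)]),('bottle',(525,-188),[(52,0),(52,24),(37,90),(14,106)])]:
    V=[(f,outline_of(f,n)[0]['pixels']) for f in F]
    print(n,fit(V,x0,rings),[fit([v],x0,rings) for v in V])
f=F[1]
for x in (0,300): print(proj(f,[x,0,0]))
E
```

```text
cap_mid (array([ 542.1, -195.5]), np.float64(0.15788831402300035)) [(array([ 542.6, -195. ]), np.float64(0.044580419580419584)), (array([ 540.3, -194.4]), np.float64(0.08210332103321033))]
jar_rim (array([653.6,  -5.5]), np.float64(0.13297532443167911)) [(array([652.3,  -7.4]), np.float64(0.07222491517207949)), (array([653.6,  -5.1]), np.float64(0.05832514734774067))]
lid_knob (array([477.6, 217.5]), np.float64(0.07293418820494907)) [(array([478.1, 217.4]), np.float64(0.037592821782178217)), (array([477., 218.]), np.float64(0.026341227646205896))]
tumbler_mid (array([722.3, 268.9]), np.float64(0.4398194601595468)) [(array([718.2, 265. ]), np.float64(0.20383851753805426)), (array([723.3, 272. ]), np.float64(0.2306067588325653))]
bottle (array([ 540.9, -195. ]), np.float64(0.7340383133458557)) [(array([ 540.2, -197.3]), np.float64(0.18271604938271604)), (array([ 540.1, -193.1]), np.float64(0.5440507152145644))]
[297.5 563.9]
[288.7 387.5]
```

```bash
cat >> h.py <<'E'
from scipy.spatial.transform import Rotation as Ro
def rel(target):
    "tool-axes shift (cm) bringing grasp point to target (mm)"
    s=bot.state(); R=Ro.from_quat(s['tcp_rot'],scalar_first=True).as_matrix()
    g=np.array(s['position'])+171*R[:,2]
    print('t',round(s['time'],2),'q',np.round(s['qpos'],2),'grasp',g.round(1),'yaw x_t',np.degrees(np.arctan2(R[1,0],R[0,0])).round(2),'tilt',np.degrees(np.arccos(-R[2,2])).round(2),'F',np.round(s['wrist_force'],1),'T',np.round(s['torque'],2),'open',round(float(s['opening']),1),'ff',np.round(s['finger_force'],1))
    print('cm',(R.T@(np.array(target)-g)/10).round(2)); return R,g
E
python3 -c "
from h import *
R,g=rel([477.6,217.6,144]);print(R.round(4))"
```

```text
t 1.6 q [ 1.07  0.49  1.56  0.    1.09 -0.11] grasp [241.  576.7 233.8] yaw x_t 157.32 tilt 0.01 F [-0.1  0.7 -0.5] T [-0.01  0.04 -0.02] open 95.4 ff 0.0
cm [-35.68 -24.01   8.97]
[[-9.227e-01  3.856e-01  1.000e-04]
 [ 3.856e-01  9.227e-01  1.000e-04]
 [-0.000e+00  2.000e-04 -1.000e+00]]
```

```bash
python3 -m inch '[{"dx":-2.97,"dy":-2.0,"dz":0.75},{"dx":-2.97,"dy":-2.0,"dz":0.75},{"dx":-2.97,"dy":-2.0,"dz":0.75},{"dx":-2.97,"dy":-2.0,"dz":0.75},{"dx":-2.97,"dy":-2.0,"dz":0.75},{"dx":-2.97,"dy":-2.0,"dz":0.75},{"dx":-2.97,"dy":-2.0,"dz":0.75},{"dx":-2.97,"dy":-2.0,"dz":0.75},{"dx":-2.97,"dy":-2.0,"dz":0.75},{"dx":-2.97,"dy":-2.0,"dz":0.75},{"dx":-2.97,"dy":-2.0,"dz":0.75},{"dx":-2.97,"dy":-2.0,"dz":0.75}]'; python3 -m inch '[{"jaw":1},{"jaw":1}]'; python3 - <<'E'
from h import *
rel([477.6,217.6,34])
f=grab_frame('wrist');save(f,'w1')
r=outline_of(f,'lid_knob')
o,_=ray(f,0,0);print(o)
for q in r[:1]: print(q['p'],q['box'],fit([(f,q['pixels'])],(477,218),[(49,6),(49,12)]))
E
```

```text
t 1.6 q [ 1.07  0.49  1.56  0.    1.09 -0.11] grasp [241.  576.7 233.8] yaw x_t 157.32 tilt 0.01 F [-0.1  0.7 -0.5] T [-0.01  0.04 -0.02] open 95.4 ff 0.0
cm [-35.68 -24.01  19.97]
[163.84031638 608.87840472 386.3327768 ]schema error: expected keys rx, ry, rz, dx, dy, dz, jaw
schema error: expected keys rx, ry, rz, dx, dy, dz, jaw
```

View pics/w1.png

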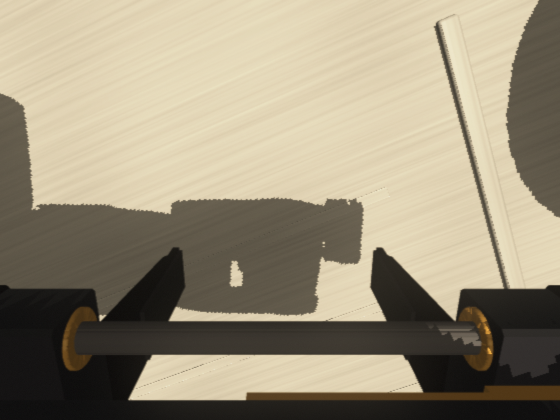

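The arm did not move: every row needs all seven keys. The wrist view shows only bare table and the fingers (tips near (180,250) and (375,250)).

```bash
python3 -m inch '[{"rx":0,"ry":0,"rz":0,"dx":-2.97,"dy":-2.0,"dz":0.75,"jaw":1},{"rx":0,"ry":0,"rz":0,"dx":-2.97,"dy":-2.0,"dz":0.75,"jaw":1},{"rx":0,"ry":0,"rz":0,"dx":-2.97,"dy":-2.0,"dz":0.75,"jaw":1},{"rx":0,"ry":0,"rz":0,"dx":-2.97,"dy":-2.0,"dz":0.75,"jaw":1},{"rx":0,"ry":0,"rz":0,"dx":-2.97,"dy":-2.0,"dz":0.75,"jaw":1},{"rx":0,"ry":0,"rz":0,"dx":-2.97,"dy":-2.0,"dz":0.75,"jaw":1},{"rx":0,"ry":0,"rz":0,"dx":-2.97,"dy":-2.0,"dz":0.75,"jaw":1},{"rx":0,"ry":0,"rz":0,"dx":-2.97,"dy":-2.0,"dz":0.75,"jaw":1},{"rx":0,"ry":0,"rz":0,"dx":-2.97,"dy":-2.0,"dz":0.75,"jaw":1},{"rx":0,"ry":0,"rz":0,"dx":-2.97,"dy":-2.0,"dz":0.75,"jaw":1},{"rx":0,"ry":0,"rz":0,"dx":-2.97,"dy":-2.0,"dz":0.75,"jaw":1},{"rx":0,"ry":0,"rz":0,"dx":-2.97,"dy":-2.0,"dz":0.75,"jaw":1}]'; python3 -m inch '[{"rx":0,"ry":0,"rz":0,"dx":0,"dy":0,"dz":0,"jaw":1},{"rx":0,"ry":0,"rz":0,"dx":0,"dy":0,"dz":0,"jaw":1}]'; python3 - <<'E'
from h import *
rel([477.6,217.6,34])
f=grab_frame('wrist');save(f,'w2')
r=outline_of(f,'lid_knob')
o,_=ray(f,0,0);print(o)
for q in r[:1]: print(q['p'],q['box'],fit([(f,q['pixels'])],(477,218),[(49,6),(49,12)]))
E
```

```text
time: 2.9
position: [478.0, 216.5, 314.6]
tcp_rot: [0.0, 0.197, 0.98, 0.0]
wrist_force: [-0.3, -0.4, -0.3]
opening: 95.1
finger_force: 0.0
time: 3.1
position: [477.5, 217.3, 314.6]
tcp_rot: [-0.0, 0.198, 0.98, -0.0]
wrist_force: [0.1, -0.1, 0.1]
opening: 95.0
finger_force: 0.0
t 3.1 q [ 0.3   0.47  1.9   0.    0.77 -0.87] grasp [477.5 217.3 143.6] yaw x_t 157.22 tilt 0.02 F [ 0.1 -0.1  0.1] T [-0.04  0.03 -0.05] open 95.0 ff 0.0
cm [-1.000e-02  3.000e-02  1.096e+01]
[400.4894235  249.6717525  296.23005861]
0.81 [215.8, 140.2, 337.7, 261.4] (array([477.91574544, 217.41192853]), np.float64(0.020716884038683346))
```

View pics/w2.png

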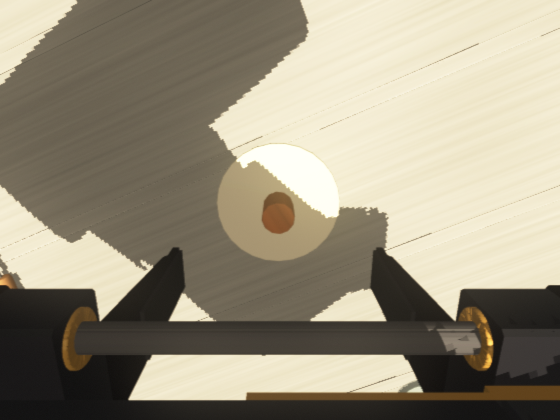

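The knob sits at (278,213), centred between the fingers, and the wrist fit agrees within 0.5 mm. I descend and grip.

```bash
python3 -m inch '[{"rx":0,"ry":0,"rz":0,"dx":0,"dy":0,"dz":3,"jaw":1},{"rx":0,"ry":0,"rz":0,"dx":0,"dy":0,"dz":3,"jaw":1},{"rx":0,"ry":0,"rz":0,"dx":0,"dy":0,"dz":3,"jaw":1},{"rx":0,"ry":0,"rz":0,"dx":0,"dy":0,"dz":1.4,"jaw":1},{"rx":0,"ry":0,"rz":0,"dx":0,"dy":0,"dz":0.5,"jaw":1},{"rx":0,"ry":0,"rz":0,"dx":0,"dy":0,"dz":0,"jaw":0.6},{"rx":0,"ry":0,"rz":0,"dx":0,"dy":0,"dz":0,"jaw":0.3},{"rx":0,"ry":0,"rz":0,"dx":0,"dy":0,"dz":0,"jaw":0.1},{"rx":0,"ry":0,"rz":0,"dx":0,"dy":0,"dz":0,"jaw":0},{"rx":0,"ry":0,"rz":0,"dx":0,"dy":0,"dz":0,"jaw":0},{"rx":0,"ry":0,"rz":0,"dx":0,"dy":0,"dz":0,"jaw":0},{"rx":0,"ry":0,"rz":0,"dx":0,"dy":0,"dz":0,"jaw":0}]' 25; python3 -c "
from h import *
rel([477.6,217.6,34])"
```

```text
time: 4.4
position: [477.3, 217.8, 205.8]
tcp_rot: [0.0, 0.197, 0.98, 0.0]
wrist_force: [-0.2, -0.5, -0.0]
opening: 44.6
finger_force: 0.0
t 4.4 q [ 0.3   0.65  1.97  0.    0.52 -0.87] grasp [477.3 217.9  34.8] yaw x_t 157.32 tilt 0.02 F [-0.2 -0.5 -0. ] T [-0.03 -0.03 -0.03] open 44.6 ff 0.0
cm [-0.03 -0.01  0.08]
```

```bash
python3 -m inch '[{"rx":0,"ry":0,"rz":0,"dx":0,"dy":0,"dz":0,"jaw":0},{"rx":0,"ry":0,"rz":0,"dx":0,"dy":0,"dz":0,"jaw":0},{"rx":0,"ry":0,"rz":0,"dx":0,"dy":0,"dz":0,"jaw":0},{"rx":0,"ry":0,"rz":0,"dx":0,"dy":0,"dz":0,"jaw":0},{"rx":0,"ry":0,"rz":0,"dx":0,"dy":0,"dz":0,"jaw":0},{"rx":0,"ry":0,"rz":0,"dx":0,"dy":0,"dz":0,"jaw":0},{"rx":0,"ry":0,"rz":0,"dx":0,"dy":0,"dz":0,"jaw":0},{"rx":0,"ry":0,"rz":0,"dx":0,"dy":0,"dz":0,"jaw":0}]' 25; python3 -c "
from h import *
rel([653.3,-5.5,190])"
```

```text
time: 5.2
position: [477.3, 217.8, 205.7]
tcp_rot: [-0.0, 0.197, 0.98, 0.0]
wrist_force: [0.7, -0.6, -1.3]
opening: 23.9
finger_force: 25.0
t 5.2 q [ 0.3   0.65  1.97  0.    0.52 -0.87] grasp [477.3 217.8  34.7] yaw x_t 157.32 tilt 0.0 F [ 0.7 -0.6 -1.3] T [-0.1   0.05 -0.08] open 23.9 ff 25.0
cm [-24.85 -13.82 -15.53]
```

```bash
python3 -m inch '[{"rx":0,"ry":0,"rz":0,"dx":0,"dy":0,"dz":-0.5,"jaw":0},{"rx":0,"ry":0,"rz":0,"dx":0,"dy":0,"dz":-2,"jaw":0},{"rx":0,"ry":0,"rz":0,"dx":0,"dy":0,"dz":-3,"jaw":0},{"rx":0,"ry":0,"rz":0,"dx":0,"dy":0,"dz":-3,"jaw":0},{"rx":0,"ry":0,"rz":0,"dx":0,"dy":0,"dz":-3,"jaw":0},{"rx":0,"ry":0,"rz":0,"dx":0,"dy":0,"dz":-1,"jaw":0}]' && python3 -m inch '[{"rx":0,"ry":0,"rz":0,"dx":-1.5,"dy":-0.82,"dz":0,"jaw":0},{"rx":0,"ry":0,"rz":0,"dx":-2.4,"dy":-1.35,"dz":0,"jaw":0},{"rx":0,"ry":0,"rz":0,"dx":-2.4,"dy":-1.35,"dz":0,"jaw":0},{"rx":0,"ry":0,"rz":0,"dx":-2.4,"dy":-1.35,"dz":0,"jaw":0},{"rx":0,"ry":0,"rz":0,"dx":-2.4,"dy":-1.35,"dz":0,"jaw":0},{"rx":0,"ry":0,"rz":0,"dx":-2.4,"dy":-1.35,"dz":0,"jaw":0},{"rx":0,"ry":0,"rz":0,"dx":-2.4,"dy":-1.35,"dz":0,"jaw":0},{"rx":0,"ry":0,"rz":0,"dx":-2.4,"dy":-1.35,"dz":0,"jaw":0},{"rx":0,"ry":0,"rz":0,"dx":-2.4,"dy":-1.35,"dz":0,"jaw":0},{"rx":0,"ry":0,"rz":0,"dx":-2.4,"dy":-1.35,"dz":0,"jaw":0},{"rx":0,"ry":0,"rz":0,"dx":-1.75,"dy":-0.85,"dz":0,"jaw":0},{"rx":0,"ry":0,"rz":0,"dx":0,"dy":0,"dz":0,"jaw":0}]'; python3 - <<'E'
from h import *
rel([653.3,-5.5,125])
F=[grab_frame(c) for c in ['scene','top','wrist']]
for f,n in zip(F,'stw'): save(f,'l'+n)
g=(np.array(bot.state()['position']))
for f in F:
    r=outline_of(f,'lid_knob')
    for q in r[:1]: print(q['p'],q['box'],q['pixels'].sum())
im=[cv2.resize(F[0]['pixels'][150:270,190:340],(600,480)[::1],interpolation=2)]
cv2.imwrite('pics/lidhover.png',im[0])
E
```

```text
time: 5.8
position: [477.3, 217.9, 333.4]
tcp_rot: [0.002, 0.197, 0.98, 0.001]
wrist_force: [0.1, -0.4, -2.8]
opening: 23.3
finger_force: 25.0
time: 7.0
position: [654.2, -7.3, 329.2]
tcp_rot: [-0.0, 0.198, 0.98, -0.0]
wrist_force: [0.2, 0.4, -3.1]
opening: 23.8
finger_force: 25.0
t 7.0 q [-0.11  0.61  1.56 -0.    0.97 -1.29] grasp [654.   -7.4 158.2] yaw x_t 157.21 tilt 0.05 F [ 0.2  0.4 -3.1] T [0.   0.06 0.02] open 23.8 ff 25.0
cm [0.14 0.14 3.32]
0.65 [231.6, 194.7, 275.7, 230.2] 539
0.9 [184.0, 168.3, 372.6, 322.3] 18833
```

View pics/lidhover.png

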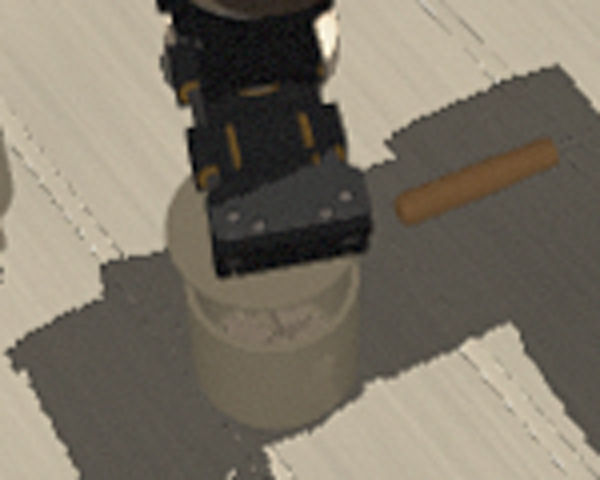

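The lid hangs above the jar (its rim is below the disc at about crop (275,330)) and looks level. I lower it with a small correction.

```bash
python3 -m inch '[{"rx":0,"ry":0,"rz":0,"dx":0.14,"dy":0.14,"dz":0.8,"jaw":0},{"rx":0,"ry":0,"rz":0,"dx":0,"dy":0,"dz":0.8,"jaw":0},{"rx":0,"ry":0,"rz":0,"dx":0,"dy":0,"dz":0.6,"jaw":0},{"rx":0,"ry":0,"rz":0,"dx":0,"dy":0,"dz":0.6,"jaw":0},{"rx":0,"ry":0,"rz":0,"dx":0,"dy":0,"dz":0.5,"jaw":0},{"rx":0,"ry":0,"rz":0,"dx":0,"dy":0,"dz":0.2,"jaw":0},{"rx":0,"ry":0,"rz":0,"dx":0,"dy":0,"dz":0,"jaw":0}]'; python3 - <<'E'
from h import *
rel([653.3,-5.5,118.7])
f=grab_frame('wrist');q=outline_of(f,'lid_knob')[0];print(fit([(f,q['pixels'])],(653,-6),[(49,92.3),(49,98.3)]))
E
```

```text
time: 8.0
position: [652.5, -3.7, 295.4]
tcp_rot: [-0.0, 0.197, 0.98, 0.0]
wrist_force: [-0.1, -1.2, -2.7]
opening: 23.5
finger_force: 25.0
t 8.0 q [-0.11  0.65  1.59  0.    0.9  -1.28] grasp [652.5  -3.7 124.4] yaw x_t 157.32 tilt 0.02 F [-0.1 -1.2 -2.7] T [-0.01  0.01 -0.02] open 23.5 ff 25.0
cm [-0.15 -0.13  0.57]
(array([653.34761917,  -4.08259036]), np.float64(0.37132807045808497))
```

```bash
python3 -m inch '[{"rx":0,"ry":0,"rz":0,"dx":-0.13,"dy":-0.12,"dz":0,"jaw":0},{"rx":0,"ry":0,"rz":0,"dx":0,"dy":0,"dz":0.15,"jaw":0},{"rx":0,"ry":0,"rz":0,"dx":0,"dy":0,"dz":0.15,"jaw":0},{"rx":0,"ry":0,"rz":0,"dx":0,"dy":0,"dz":0.1,"jaw":0},{"rx":0,"ry":0,"rz":0,"dx":0,"dy":0,"dz":0,"jaw":0}]'; python3 - <<'E'
from h import *
rel([653.3,-5.5,118.7])
E
```

```text
time: 8.6
position: [653.2, -5.3, 291.5]
tcp_rot: [-0.0, 0.197, 0.98, 0.0]
wrist_force: [0.2, 0.6, -1.6]
opening: 23.8
finger_force: 25.0
t 8.6 q [-0.11  0.65  1.59  0.    0.9  -1.28] grasp [653.2  -5.2 120.5] yaw x_t 157.32 tilt 0.02 F [ 0.2  0.6 -1.6] T [-0.04  0.01 -0.  ] open 23.8 ff 25.0
cm [-0.02 -0.02  0.18]
```

```bash
python3 -m inch '[{"rx":0,"ry":0,"rz":0,"dx":0,"dy":0,"dz":0.05,"jaw":0},{"rx":0,"ry":0,"rz":0,"dx":0,"dy":0,"dz":0.05,"jaw":0},{"rx":0,"ry":0,"rz":0,"dx":0,"dy":0,"dz":0.05,"jaw":0},{"rx":0,"ry":0,"rz":0,"dx":0,"dy":0,"dz":0,"jaw":0}]'; python3 - <<'E'
from h import *
rel([653.3,-5.5,118.7])
E
```

```text
time: 9.0
position: [653.2, -5.2, 290.2]
tcp_rot: [-0.0, 0.197, 0.98, 0.0]
wrist_force: [0.6, -0.8, -1.5]
opening: 23.4
finger_force: 25.0
t 9.0 q [-0.11  0.65  1.59  0.    0.89 -1.28] grasp [653.2  -5.2 119.2] yaw x_t 157.32 tilt 0.01 F [ 0.6 -0.8 -1.5] T [0.01 0.04 0.06] open 23.4 ff 25.0
cm [-0.02 -0.02  0.05]
```

```bash
python3 -m inch '[{"rx":0,"ry":0,"rz":0,"dx":0,"dy":0,"dz":0.05,"jaw":0},{"rx":0,"ry":0,"rz":0,"dx":0,"dy":0,"dz":0,"jaw":0},{"rx":0,"ry":0,"rz":0,"dx":0,"dy":0,"dz":0.05,"jaw":0},{"rx":0,"ry":0,"rz":0,"dx":0,"dy":0,"dz":0,"jaw":0}]'; python3 - <<'E'
from h import *
rel([653.3,-5.5,118.7])
E
```

```text
time: 9.4
position: [653.2, -5.2, 289.7]
tcp_rot: [0.0, 0.197, 0.98, 0.0]
wrist_force: [-2.1, 1.1, 4.2]
opening: 23.7
finger_force: 25.0
t 9.4 q [-0.11  0.65  1.59  0.    0.89 -1.28] grasp [653.3  -5.2 118.7] yaw x_t 157.33 tilt 0.03 F [-2.1  1.1  4.2] T [-0.03  0.41  0.03] open 23.7 ff 25.0
cm [-0.01 -0.03  0.  ]
```

Contact came exactly at the seated height, so I release and rise.

```bash
python3 -m inch '[{"rx":0,"ry":0,"rz":0,"dx":0,"dy":0,"dz":0,"jaw":0.3},{"rx":0,"ry":0,"rz":0,"dx":0,"dy":0,"dz":0,"jaw":0.4},{"rx":0,"ry":0,"rz":0,"dx":0,"dy":0,"dz":0,"jaw":0.6},{"rx":0,"ry":0,"rz":0,"dx":0,"dy":0,"dz":0,"jaw":0.8},{"rx":0,"ry":0,"rz":0,"dx":0,"dy":0,"dz":0,"jaw":1},{"rx":0,"ry":0,"rz":0,"dx":0,"dy":0,"dz":0,"jaw":1},{"rx":0,"ry":0,"rz":0,"dx":0,"dy":0,"dz":-0.5,"jaw":1},{"rx":0,"ry":0,"rz":0,"dx":0,"dy":0,"dz":-2.5,"jaw":1},{"rx":0,"ry":0,"rz":0,"dx":0,"dy":0,"dz":-3,"jaw":1},{"rx":0,"ry":0,"rz":0,"dx":0,"dy":0,"dz":-3,"jaw":1},{"rx":0,"ry":0,"rz":0,"dx":0,"dy":0,"dz":-2,"jaw":1},{"rx":0,"ry":0,"rz":0,"dx":0,"dy":0,"dz":0,"jaw":1}]'; python3 - <<'E'
from h import *
rel([541.8,-195.2,230])
f=grab_frame('wrist');save(f,'w3')
q=outline_of(f,'lid_knob')[0];print(q['p'],fit([(f,q['pixels'])],(653,-6),[(49,90),(49,96)],z=1))
E
```

```text
time: 10.6
position: [653.3, -5.2, 402.6]
tcp_rot: [0.003, 0.197, 0.98, 0.0]
wrist_force: [-0.2, -0.0, -0.2]
opening: 95.1
finger_force: 0.0
t 10.6 q [-0.11  0.53  1.49  0.    1.12 -1.28] grasp [654.2  -5.3 231.6] yaw x_t 157.32 tilt 0.31 F [-0.2 -0.  -0.2] T [ 0.01 -0.02 -0.06] open 95.1 ff 0.0
cm [  3.05 -21.85   0.11]
0.93 (array([654.41472859,  -5.66945704,  -1.94858401]), np.float64(0.00927353528024669))
```

View pics/w3.png

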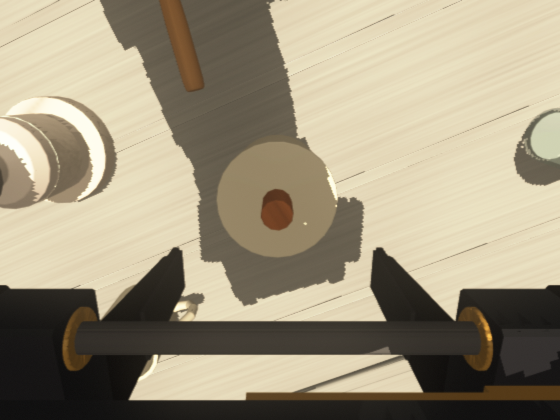

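Lid seated and level (crop centre (277,198), silhouette error 0.9%, height within 2 mm). Next, the cap.

```bash
python3 -m inch '[{"rx":0,"ry":0,"rz":0,"dx":0.5,"dy":-3.6,"dz":0,"jaw":1},{"rx":0,"ry":0,"rz":0,"dx":0.5,"dy":-3.6,"dz":0,"jaw":1},{"rx":0,"ry":0,"rz":0,"dx":0.5,"dy":-3.6,"dz":0,"jaw":1},{"rx":0,"ry":0,"rz":0,"dx":0.5,"dy":-3.6,"dz":0,"jaw":1},{"rx":0,"ry":0,"rz":0,"dx":0.5,"dy":-3.6,"dz":0,"jaw":1},{"rx":0,"ry":0,"rz":0,"dx":0.5,"dy":-3.6,"dz":0,"jaw":1}]';python3 -m inch '[{"rx":0,"ry":0,"rz":0.14,"dx":0,"dy":0,"dz":0,"jaw":1},{"rx":0,"ry":0,"rz":0.14,"dx":0,"dy":0,"dz":0,"jaw":1},{"rx":0,"ry":0,"rz":0.14,"dx":0,"dy":0,"dz":0,"jaw":1},{"rx":0,"ry":0,"rz":0.14,"dx":0,"dy":0,"dz":0,"jaw":1},{"rx":0,"ry":0,"rz":0.14,"dx":0,"dy":0,"dz":0,"jaw":1},{"rx":0,"ry":0,"rz":0.14,"dx":0,"dy":0,"dz":0,"jaw":1},{"rx":0,"ry":0,"rz":0.14,"dx":0,"dy":0,"dz":0,"jaw":1},{"rx":0,"ry":0,"rz":0.14,"dx":0,"dy":0,"dz":0,"jaw":1},{"rx":0,"ry":0,"rz":0.14,"dx":0,"dy":0,"dz":0,"jaw":1},{"rx":0,"ry":0,"rz":0,"dx":0,"dy":0,"dz":0,"jaw":1},{"rx":0,"ry":0,"rz":0,"dx":0,"dy":0,"dz":0,"jaw":1}]'; python3 - <<'E'
from h import *
rel([541.8,-195.2,146])
f=grab_frame('wrist');save(f,'w4')
for n,rg in [('cap_mid',[(26.3,128),(26.3,160)]),('bottle',[(52,0),(52,24)])]:
    q=outline_of(f,n)[0];print(n,q['p'],q['box'],fit([(f,q['pixels'])],(541,-195),rg))
E
```

```text
time: 11.3
position: [541.3, -194.1, 397.8]
tcp_rot: [-0.001, 0.197, 0.98, 0.0]
wrist_force: [0.0, -0.3, -1.4]
opening: 95.5
finger_force: 0.0
time: 12.4
position: [542.3, -193.0, 398.3]
tcp_rot: [-0.001, 0.735, 0.678, -0.0]
wrist_force: [0.5, 0.6, 0.7]
opening: 94.9
finger_force: 0.0
t 12.4 q [-0.46  0.43  1.69  0.    1.03 -0.38] grasp [ 542.  -192.9  227.3] yaw x_t 85.37 tilt 0.09 F [0.5 0.6 0.7] T [-0.1   0.08  0.05] open 94.9 ff 0.0
cm [-0.24  0.01  8.13]
cap_mid 0.86 [237.7, 186.4, 321.3, 275.7] (array([ 542.33822137, -196.0600847 ]), np.float64(0.03245783555867885))
bottle 0.96 [225.4, 132.5, 328.4, 225.6] (array([ 542.49647187, -196.35123662]), np.float64(0.5115557088651259))
```

View pics/w4.png

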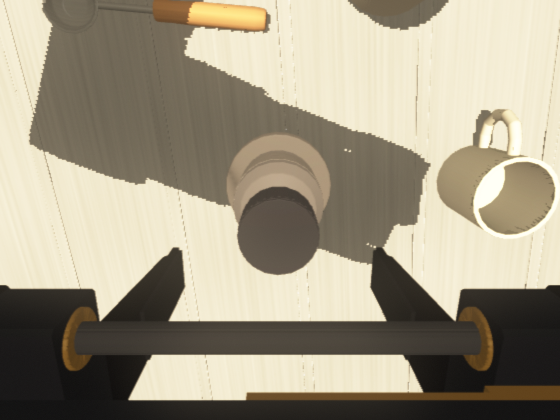

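Cap top sits at (278,233), centred between the fingers; the fits agree at (542.2, -195.7). I descend and grip.

```bash
python3 -m inch '[{"rx":0,"ry":0,"rz":0,"dx":-0.27,"dy":0.02,"dz":1,"jaw":1},{"rx":0,"ry":0,"rz":0,"dx":0,"dy":0,"dz":2,"jaw":1},{"rx":0,"ry":0,"rz":0,"dx":0,"dy":0,"dz":2,"jaw":1},{"rx":0,"ry":0,"rz":0,"dx":0,"dy":0,"dz":2,"jaw":1},{"rx":0,"ry":0,"rz":0,"dx":0,"dy":0,"dz":1.1,"jaw":1},{"rx":0,"ry":0,"rz":0,"dx":0,"dy":0,"dz":0,"jaw":0.8},{"rx":0,"ry":0,"rz":0,"dx":0,"dy":0,"dz":0,"jaw":0.65}]' 5; python3 -c "
from h import *
rel([542.2,-195.7,146])"; python3 -m inch '[{"rx":0,"ry":0,"rz":0,"dx":0,"dy":0,"dz":0,"jaw":0.6},{"rx":0,"ry":0,"rz":0,"dx":0,"dy":0,"dz":0,"jaw":0.5},{"rx":0,"ry":0,"rz":0,"dx":0,"dy":0,"dz":0,"jaw":0.4},{"rx":0,"ry":0,"rz":0,"dx":0,"dy":0,"dz":0,"jaw":0.3},{"rx":0,"ry":0,"rz":0,"dx":0,"dy":0,"dz":0,"jaw":0.3},{"rx":0,"ry":0,"rz":0,"dx":0,"dy":0,"dz":0,"jaw":0.3},{"rx":0,"ry":0,"rz":0,"dx":0,"dy":0,"dz":0,"jaw":0.3}]'; python3 -c "
from h import *
rel([542.2,-195.7,146])"
```

```text
time: 13.25
position: [542.4, -195.8, 318.5]
tcp_rot: [0.0, 0.736, 0.677, 0.0]
wrist_force: [-1.3, -0.1, -0.4]
opening: 84.0
finger_force: 0.0
t 13.25 q [-0.46  0.52  1.77  0.    0.85 -0.38] grasp [ 542.5 -195.8  147.5] yaw x_t 85.15 tilt 0.01 F [-1.3 -0.1 -0.4] T [-0.09  0.05  0.01] open 84.0 ff 0.0
cm [ 0.01 -0.03  0.15]
time: 13.95
position: [542.2, -195.7, 318.5]
tcp_rot: [0.0, 0.737, 0.676, 0.0]
wrist_force: [-1.5, -0.1, 4.6]
opening: 52.6
finger_force: 5.0
t 13.95 q [-0.46  0.52  1.77  0.    0.85 -0.38] grasp [ 542.3 -195.7  147.5] yaw x_t 85.13 tilt 0.01 F [-1.5 -0.1  4.6] T [-0.03  0.29 -0.03] open 52.6 ff 5.0
cm [-0.   -0.01  0.15]
```

```bash
python3 -m inch '[{"rx":0,"ry":0,"rz":0,"dx":0,"dy":0,"dz":0,"jaw":0.3},{"rx":0,"ry":0,"rz":0,"dx":0,"dy":0,"dz":0,"jaw":0.3},{"rx":0,"ry":0,"rz":0,"dx":0,"dy":0,"dz":0,"jaw":0.3}]' 45; python3 -m inch '[{"rx":0,"ry":0,"rz":0,"dx":0,"dy":0,"dz":0.2,"jaw":0.3},{"rx":0,"ry":0,"rz":0,"dx":0,"dy":0,"dz":0.2,"jaw":0.3},{"rx":0,"ry":0,"rz":0,"dx":0,"dy":0,"dz":0.2,"jaw":0.3},{"rx":0,"ry":0,"rz":0,"dx":0,"dy":0,"dz":0.1,"jaw":0.3},{"rx":0,"ry":0,"rz":0,"dx":0,"dy":0,"dz":0,"jaw":0.3},{"rx":0,"ry":0,"rz":0,"dx":0,"dy":0,"dz":0,"jaw":0.3}]'; python3 -c "
from h import *
rel([542.2,-195.7,139.5])"
```

```text
time: 14.25
position: [542.3, -195.7, 318.3]
tcp_rot: [0.0, 0.737, 0.676, 0.0]
wrist_force: [-1.3, 0.3, 5.0]
opening: 52.0
finger_force: 45.0
time: 14.85
position: [542.3, -195.7, 311.8]
tcp_rot: [0.0, 0.737, 0.676, 0.0]
wrist_force: [-3.8, 1.0, 11.3]
opening: 51.8
finger_force: 45.0
t 14.85 q [-0.46  0.53  1.78  0.    0.83 -0.38] grasp [ 542.3 -195.7  140.8] yaw x_t 85.13 tilt 0.03 F [-3.8  1.  11.3] T [ 0.11  0.69 -0.02] open 51.8 ff 45.0
cm [-0.   -0.01  0.13]
```

Pressed about 6.6 mm at 11 N. I twist counter-clockwise, which is negative about the tool z.

```bash
python3 -m inch '[{"rx":0,"ry":0,"rz":-0.1,"dx":0,"dy":0,"dz":0,"jaw":0.3},{"rx":0,"ry":0,"rz":-0.1,"dx":0,"dy":0,"dz":0,"jaw":0.3},{"rx":0,"ry":0,"rz":-0.1,"dx":0,"dy":0,"dz":0,"jaw":0.3},{"rx":0,"ry":0,"rz":0,"dx":0,"dy":0,"dz":0,"jaw":0.3}]'; python3 -c "
from h import *
rel([542.2,-195.7,139.5])"
```

```text
time: 15.25
position: [542.6, -195.8, 312.0]
tcp_rot: [0.001, 0.626, 0.78, 0.0]
wrist_force: [0.1, 0.7, 11.4]
opening: 51.7
finger_force: 45.0
t 15.25 q [-0.46  0.53  1.78  0.    0.83 -0.68] grasp [ 543. -196.  141.] yaw x_t 102.52 tilt 0.13 F [ 0.1  0.7 11.4] T [0.   0.12 0.05] open 51.7 ff 45.0
cm [ 0.04 -0.07  0.15]
```

```bash
python3 -m inch '[{"rx":0,"ry":0,"rz":-0.11,"dx":0,"dy":0,"dz":0,"jaw":0.3},{"rx":0,"ry":0,"rz":-0.11,"dx":0,"dy":0,"dz":0,"jaw":0.3},{"rx":0,"ry":0,"rz":-0.11,"dx":0,"dy":0,"dz":0,"jaw":0.3},{"rx":0,"ry":0,"rz":-0.11,"dx":0,"dy":0,"dz":0,"jaw":0.3},{"rx":0,"ry":0,"rz":-0.11,"dx":0,"dy":0,"dz":0,"jaw":0.3},{"rx":0,"ry":0,"rz":-0.11,"dx":0,"dy":0,"dz":0,"jaw":0.3},{"rx":0,"ry":0,"rz":-0.11,"dx":0,"dy":0,"dz":0,"jaw":0.3},{"rx":0,"ry":0,"rz":0,"dx":0,"dy":0,"dz":0,"jaw":0.3},{"rx":0,"ry":0,"rz":0,"dx":0,"dy":0,"dz":0,"jaw":0.3}]'; python3 -c "
from h import *
rel([542.2,-195.7,139.5])"
```

```text
time: 16.15
position: [542.7, -195.8, 312.1]
tcp_rot: [0.001, 0.289, 0.957, -0.0]
wrist_force: [-0.7, 0.9, 11.0]
opening: 51.6
finger_force: 45.0
t 16.15 q [-0.46  0.53  1.78  0.    0.83 -1.45] grasp [ 543.1 -196.   141.1] yaw x_t 146.45 tilt 0.15 F [-0.7  0.9 11. ] T [ 0.05 -0.01  0.06] open 51.6 ff 45.0
cm [ 0.09 -0.03  0.16]
```

```bash
python3 -m inch '[{"rx":0,"ry":0,"rz":0,"dx":0,"dy":0,"dz":-0.3,"jaw":0.3},{"rx":0,"ry":0,"rz":0,"dx":0,"dy":0,"dz":-0.4,"jaw":0.3},{"rx":0,"ry":0,"rz":0,"dx":0,"dy":0,"dz":-0.4,"jaw":0.3},{"rx":0,"ry":0,"rz":0,"dx":0,"dy":0,"dz":-0.4,"jaw":0.3},{"rx":0,"ry":0,"rz":0,"dx":0,"dy":0,"dz":0,"jaw":0.3}]'; python3 -c "
from h import *
rel([542.2,-195.7,234.5])"
```

```text
time: 16.65
position: [542.2, -195.7, 326.3]
tcp_rot: [-0.0, 0.289, 0.957, 0.0]
wrist_force: [0.3, -0.2, -0.7]
opening: 51.9
finger_force: 45.0
t 16.65 q [-0.46  0.51  1.76  0.    0.86 -1.45] grasp [ 542.2 -195.7  155.3] yaw x_t 146.44 tilt 0.01 F [ 0.3 -0.2 -0.7] T [-0.04 -0.01 -0.03] open 51.9 ff 45.0
cm [-0.   -0.   -7.92]
```

Free: no upward resistance. I lift the rest slowly and check.

```bash
python3 -m inch '[{"rx":0,"ry":0,"rz":0,"dx":0,"dy":0,"dz":-0.6,"jaw":0.3},{"rx":0,"ry":0,"rz":0,"dx":0,"dy":0,"dz":-0.9,"jaw":0.3},{"rx":0,"ry":0,"rz":0,"dx":0,"dy":0,"dz":-1.2,"jaw":0.3},{"rx":0,"ry":0,"rz":0,"dx":0,"dy":0,"dz":-1.2,"jaw":0.3},{"rx":0,"ry":0,"rz":0,"dx":0,"dy":0,"dz":-1.2,"jaw":0.3},{"rx":0,"ry":0,"rz":0,"dx":0,"dy":0,"dz":-1.2,"jaw":0.3},{"rx":0,"ry":0,"rz":0,"dx":0,"dy":0,"dz":-1,"jaw":0.3},{"rx":0,"ry":0,"rz":0,"dx":0,"dy":0,"dz":-0.5,"jaw":0.3},{"rx":0,"ry":0,"rz":0,"dx":0,"dy":0,"dz":0,"jaw":0.3},{"rx":0,"ry":0,"rz":0,"dx":0,"dy":0,"dz":0,"jaw":0.3},{"rx":0,"ry":0,"rz":0,"dx":0,"dy":0,"dz":0,"jaw":0.3},{"rx":0,"ry":0,"rz":0,"dx":0,"dy":0,"dz":0,"jaw":0.3}]'; python3 - <<'E'
from h import *
rel([542.2,-195.7,234.5])
f=grab_frame('scene'); w=grab_frame('wrist')
cv2.imwrite('pics/fin.png',np.hstack([cv2.resize(f['pixels'][60:360,140:440],(400,400)),cv2.resize(w['pixels'],(400,400))]))
for g,n,rg,x0 in [(f,'cap_mid',[(26.3,214),(26.3,246)],(542,-195)),(w,'cap_mid',[(26.3,214),(26.3,246)],(542,-195)),(f,'lid_knob',[(49,90),(49,96)],(653,-5))]:
    for q in outline_of(g,n)[:1]: print(n,q['p'],q['box'],fit([(g,q['pixels'])],x0,rg,z=1 if n[0]=='c' else None))
E
```

```text
time: 17.85
position: [542.3, -195.7, 403.7]
tcp_rot: [-0.0, 0.289, 0.957, 0.0]
wrist_force: [0.8, 0.3, -0.5]
opening: 51.9
finger_force: 45.0
t 17.85 q [-0.46  0.42  1.68  0.    1.04 -1.45] grasp [ 542.2 -195.6  232.7] yaw x_t 146.43 tilt 0.05 F [ 0.8  0.3 -0.5] T [-0.04 -0.07  0.04] open 51.9 ff 45.0
cm [-0.01 -0.   -0.18]
cap_mid 0.4 [241.0, 95.6, 263.3, 103.6] (array([-1066.1004795 , -2724.84139703, -2962.23464166]), np.float64(0.4117647058823529))
cap_mid 0.55 [217.7, 218.0, 341.3, 321.9] (array([ 546.72121572, -199.03051035,  -20.30442673]), np.float64(0.19155780375208722))
lid_knob 0.78 [234.0, 198.8, 280.8, 240.3] (array([654.26852348,  -5.62577499]), np.float64(0.06631648063033486))
```

View pics/fin.png

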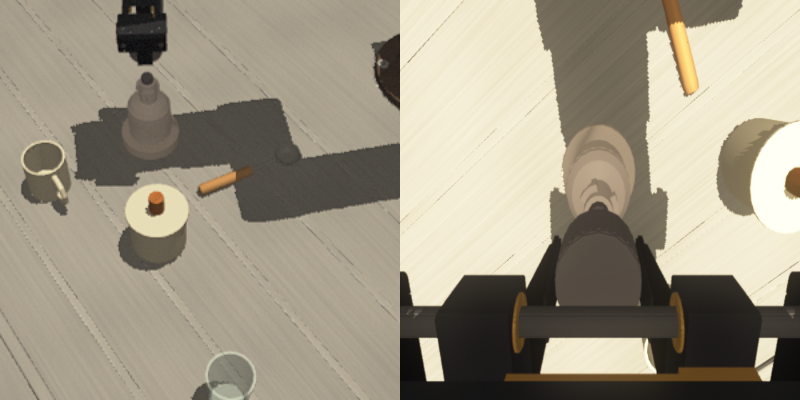

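The scene view shows the bare neck at (148,85), the lid on the jar at (157,210), and the bystanders unmoved. The wrist view shows the cap upright between the fingers at (598,260).

```bash
python3 -c "
from workcell import job
print(job.hand_in())"
```

```text
the job is handed in; nothing more can be done
None
```

The job is handed in, with no verdict returned: the lid is seated on the jar and released, and the cap is off and held still and level about 8 cm above the bottle's mouth, at about 18 s on the robot's clock.

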